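# Step the sampler's carousel back one notch

## Task

The vial carousel of the sampler has been advanced one vial too far. With a fingertip, lift the ratchet pawl by pushing its orange thumb lever over until the pawl stays tipped up, push the carousel backward (clockwise seen from above) by exactly one notch, one pocket, and push the lever back so that the pawl drops fully into its notch again. Grasp and lift nothing: the vials stay in their pockets and everything else on the bench stays where it stands.

Things in the scene. Friction and masses are not known exactly. Their poses are not given: they have to be found in the camera images.
- sampler: The carousel vial sampler, a heavy fixed white bench instrument: housing 300 (its x) x 365 (its y) x 60 mm high, plus a low operator panel (50 mm high) that reaches 228 mm out on its -x side. Origin on the carousel's axis at bench level, z up; place and yaw vary. Pawl and orange thumb lever stand at its -y side, the needle tower at its +y side.
- needle (a point): Tip of the fixed sampling needle, 150 mm above the bench, over a pocket at (0, 94) mm in the sampler's frame. Its head (24 mm wide, from 176 mm up) hangs on an arm 190 to 216 mm above the bench that runs outward (+y) to a post 16 mm thick and 258 mm high at (0, 166) mm.
- axis (a point): Point on the carousel's axis at the top of its aluminium disc (radius 136 mm), 78 mm above the bench. The disc carries 8 dark upright sleeves, the pockets for the vials. The vials' caps reach 139 mm above the bench.
- sleeve0 (a point): Centre of the top of one of the 8 sleeves, which turn with the carousel: 94 mm from the axis, 118 mm above the bench, at angle (carousel joint) from the sampler's x axis; the others follow at 45 deg steps. Outside diameter 34 mm, 40 mm tall, 38 mm free between neighbours. They are fixed to the disc: a fingertip between two of them can push one sideways, about 2 N.
- carousel (a joint): Turn of the carousel about its vertical axis in rad, positive counter-clockwise from above (forward), about 0 at the start. One notch or pocket is 0.785 rad (45 deg): one notch back is -0.785. Stiff enough to stay where it is left. With the pawl down it turns forward only, but for a slack of 0.05 rad.
- nose (a point): Underside of the pawl's nose. Down, it stands in a gap of the ring of 8 ratchet teeth (radius 115 to 136 mm, tops 88 mm above the bench). It drops home if the carousel is within 0.04 rad of a whole notch (-0.785 for one back). Farther forward it rests on a ramp, and turning back then brings it home; farther back it rests on a tooth.
- pawl (a joint): Turn of the ratchet pawl about its level pivot in rad: 0 is down, home in its notch; 1.05 is tipped fully up against its stop. No spring: by its own weight it falls down below about 0.6, and above that falls up to the stop and stays. On the top of a tooth it reads about 0.15. Pushing the lever over takes under 4 N.
- lever_tip (a point): Free end of the pawl's orange thumb lever, 58 mm from its pivot; rod 9 mm thick, its upper half 15 mm. It swings in a plane along the sampler's x and z. Pawl down: it leans 28 deg from upright to +x, end 141 mm above the bench. Pawl up: it leans 32 deg to -x. Pushing it to the sampler's -x lifts the pawl, to +x lowers it.
- pivot (a point): Foot of the thumb lever on the pawl's pivot axis, fixed at (-68, -158, 90) mm in the sampler's frame. Around the lever it is free down to the deck, 60 mm above the bench, except for the pawl's bracket and arm, whose outer face is 17 mm inward (+y) of the lever's middle, and its stop, a 10 mm post 104 mm high, 18 mm to the -x side of the pivot.
- vial_blue: Capped glass sample vial with a blue cap, 27 mm diameter, 61 mm tall, loose in one of the carousel's pockets and carried round by it; origin at the centre of its underside. Stays in its pocket.
- vial_white: Capped glass sample vial with a white cap, 27 mm diameter, 61 mm tall, loose in one of the carousel's pockets and carried round by it; origin at the centre of its underside. Stays in its pocket.
- vial_green: Capped glass sample vial with a green cap, 27 mm diameter, 61 mm tall, loose in one of the carousel's pockets and carried round by it; origin at the centre of its underside. Stays in its pocket.
- vial_black: Capped glass sample vial with a black cap, 27 mm diameter, 61 mm tall, loose in one of the carousel's pockets and carried round by it; origin at the centre of its underside. Stays in its pocket.
- vial_spare: Spare vial with a white cap, 27 mm diameter, 61 mm tall, standing on the sampler's deck at its +x, -y corner; origin under its centre. Leave alone.
- wash_bottle: White bottle with a blue cap, 68 mm diameter, 170 mm tall, on the bench at the sampler's +y side; origin under its centre. Leave alone.
- tip_box: Blue pipette tip box with a clear lid, 120 x 85 x 65 mm, on the bench to the right; origin under its centre. Leave alone.
- marker: Black marker pen with a red cap, 120 mm long, 14 mm thick, lying on the bench to the right; origin under its middle. Leave alone.

How it is judged:
By the outcome, as a careful person would: the job done as asked, in the order asked, and still so for the second after the job is handed in, with the robot touching nothing.
It also fails if it takes over 64 s, if anything falls off the work surface, if the arm or the gripper's body presses on something with over 40 N, if the wrist force passes 120 N, or if a joint passes its speed limit or range.

## Robot

A 6-joint arm with a two-finger parallel gripper is mounted at the origin on the work surface. World frame = base frame: x ahead of the robot, y to its left, z up, the work surface at z = 0. Lengths are in mm, angles in rad, forces in N, time in s.
With the tool pointing down it reaches from about 375 to 975 mm from the base axis. Payload 3.8 kg.
Tool frame: the origin (TCP) lies midway between the tips of the shut fingers; the grasp point (between the pads) lies 19 mm behind it; z points along the fingers, y is the line along which they close (so a half turn about z gives the same grasp; the last joint's range is limited). The gripper opens to 85 mm and grips with 20 to 120 N. Pads are 22 mm wide; open, the fingers measure 114 mm over their backs; the gripper's body (76 mm by 85 mm) begins 54 mm behind the grasp point. The pads swing forward as they close: fully open they stand 13 mm farther back than shut.
Start: joints at [1.256, 0.264, 1.604, -0, 1.274, -0.037], TCP at [185.11, 649.116, 231.28] pointing down, gripper open.
Joint ranges: [-2.63, 2.63], [-0.94, 2.18], [0.31, 2.57], [-1.31, 4.45], [0, 2.66], [-2.55, 2.55]. Speed limits (rad/s): [2.57, 2.57, 3.14, 3.14, 3.14, 3.14].

## Interface

Orientations are given as a unit quaternion [w, x, y, z].
In Python, from station import * gives the robot as it stands. The module is installed in compiled form; this text tells all that it offers.
- The arm moves only by the tool send_rows, never from a script. Its argument "deltas" is a list of rows, each an object of numbers: "dx", "dy", "dz": the shift along the tool's x, y, z scaled (see below); "wx", "wy", "wz": the turn, a rotation vector about the tool's x, y, z scaled (see below). A call has exactly 5 rows; each row is the pose to reach, as a shift and turn from the pose commanded when the call began, along the tool's axes at that moment; what a row does not reach only later rows make up. The controller multiplies each number of a shift by 50 cm and each number of a turn by 120 degrees. A row lasts 1/8 s, in which the tool goes at most 62.5 mm and 10.7 degrees, less where a joint would pass 70% of its speed; a pose out of reach is approached as far as the arm can. A call with a number of a shift or a turn outside -1 to 1 is refused whole. A call with a gripper value outside its range is refused whole. "grip" is the closure, from -1 (fully open) to 1 (shut), set as the call begins (left out, the last holds). The fingers move at their own pace and stop on an object; the grip force is fixed at half the most. Time passes only in rows, so rows that repeat a pose let the fingers close, or fill a call up. It gives the time, the measured TCP pose, the force, the opening and the grip force at its end, in the units of the state.
- read_state(): the state, without advancing time (a new reading comes with each control period).
- grab_frame(name): name is "side" or "top"; returns a dict with "img" (400x640x3 uint8, red, green, blue), "camera_matrix" (3x3 intrinsics, pixels), "k1" (the pictures are not rectified: a ray, as slopes to the right and down, at radius r is drawn at 1 + k1 r^2 times it, then the intrinsics apply), "rvec" (rotation vector, rad) and "tvec" (3), from world to camera coordinates, as OpenCV has them. Camera axes: x right, y down, z forward; pixel columns grow to the right and rows downward; lengths in mm; the calibration is good to about 2 mm. A picture is of the moment at which its call begins. There is no depth.
- sign_off(): hands the job in; it is judged then, once.
The state is a dict: "time_s": time; "qpos": joint angles; "dq": joint speeds; "joint_torque": joint torques, N m; "ee_pos": TCP position; "tcp_rot": TCP orientation; "ft_force": force on the tool from outside, world axes, zero at the start; "wrist_torque": the same for the moment, N m; "opening": opening from 0.0 (shut) to 1.0 (fully open); "gripper_force": force on a finger pad.
Only numpy, scipy, OpenCV 4.12 (cv2) and the standard library are available. Lean on these libraries where they do the work, as an engineer would, in place of code of your own. Each camera call takes 0.05 s, during which the arm holds its last target. There are 200 camera calls.

## Working session

There is one attempt and no reset: what is moved stays moved. The work goes in short steps, Python scripts to look and compute and a tool call to move; the robot and the scene stay as the last step left them, time stands still between calls to the robot, and variables do not carry over. Pictures are saved under pics/ and viewed, at most 10 in all, crops included, and the job is handed in when it is done.

Besides the shell and the picture viewer there is one more tool, called after "Call:" as name([rows], argument=value, ...), one row to a line, values as JSON. send_rows: Moves the arm, as the interface text tells. Its arguments: {"type":"object","properties":{"deltas":{"type":"array"},"grip":{"type":"number"}},"required":["deltas"]}

```bash
mkdir -p pics
python3 - <<'E'
from station import *
import cv2
s=read_state(); print(s)
for n in("side","top"):
    f=grab_frame(n); cv2.imwrite(f"pics/{n}0.png",f["img"][:,:,::-1]); print(n,f["camera_matrix"],f["k1"],f["rvec"],f["tvec"])
E
```

```text
{'time_s': 0.0, 'qpos': array([ 1.25610046e+00,  2.64765086e-01,  1.60538657e+00, -3.15285640e-05,
        1.27371230e+00, -3.69023830e-02]), 'dq': array([ 3.87547637e-04, -1.67097434e-04,  1.46696817e-03,  2.73646317e-03,
       -2.28538469e-03,  8.81023063e-05]), 'joint_torque': array([ 2.56330086e-04, -5.15138304e+01, -3.67303383e+01, -2.21269474e-04,
        1.32887287e-02,  1.51401127e-05]), 'ee_pos': array([184.89170167, 648.41227779, 229.94720932]), 'tcp_rot': array([-1.83783806e-04,  1.38445888e-01,  9.90369348e-01, -1.12078463e-03]), 'ft_force': array([-0.01591607,  0.42817268, -0.52415902]), 'wrist_torque': array([0.01990243, 0.0415595 , 0.01578487]), 'gripper_force': 0.0, 'opening': 1.003541407657861}
side [[499.54293796   0.         320.78810867]
 [  0.         499.54293796 200.35968562]
 [  0.           0.           1.        ]] 0.00659290661279917 [ 0.53562098 -2.7641199   1.09135964] [ 525.24603561  270.51605581 1211.3605085 ]
top [[371.85359163   0.         324.06156064]
 [  0.         371.85359163 200.14084918]
 [  0.           0.           1.        ]] -0.04761453448281975 [ 2.15936125 -2.12084696  0.16758389] [ -55.7700453   585.63576241 1064.50322254]
```

View pics/side0.png

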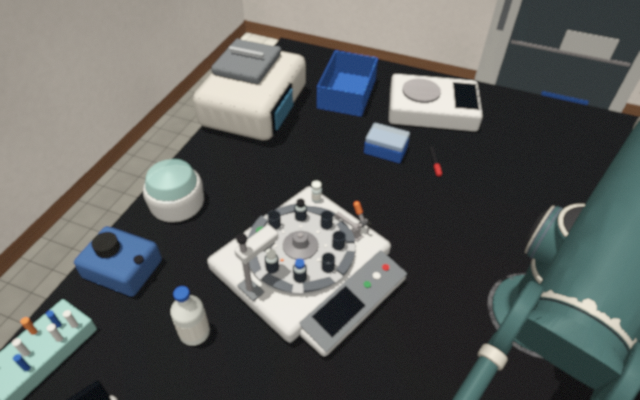

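View pics/top0.png

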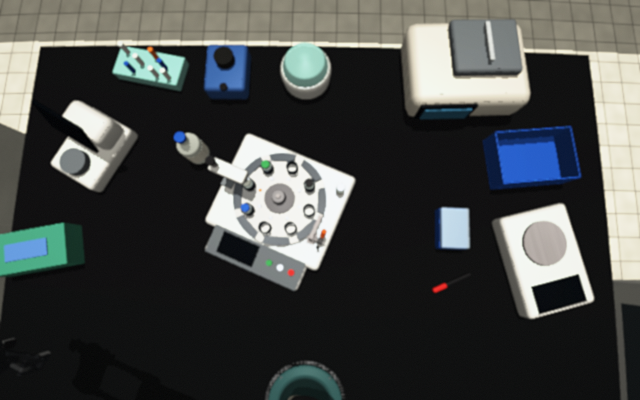

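The side view shows the sampler centred near (300,245) with the orange lever at about (360,208). In the top view the disc axis is near (279,197), the lever near (323,236), and the panel is at the lower left, which is the sampler's -x side.

```bash
cat > h.py <<'E'
import cv2, numpy as np
from station import *
def cam(f):
    R=cv2.Rodrigues(np.array(f["rvec"],float))[0]; return np.array(f["camera_matrix"]),f["k1"],R,np.array(f["tvec"],float).ravel()
def proj(f,P):
    K,k,R,t=cam(f); d=np.array([k,0,0,0,0.])
    return cv2.projectPoints(np.atleast_2d(P).astype(float),R,t,K,d)[0].reshape(-1,2)
def ray(f,uv):
    K,k,R,t=cam(f)
    p=cv2.undistortPoints(np.array(uv,float).reshape(-1,1,2),K,np.array([k,0,0,0,0.])).reshape(-1,2)
    return -R.T@t,(np.c_[p,np.ones(len(p))]@R)
def onz(f,uv,z):
    c,d=ray(f,uv); return c+d*((z-c[2])/d[:,2])[:,None]
def tri(fs,uvs):
    A=0;b=0
    for f,uv in zip(fs,uvs):
        c,d=ray(f,[uv]); d=d[0]/np.linalg.norm(d[0]); M=np.eye(3)-np.outer(d,d); A=A+M;b=b+M@c
    return np.linalg.solve(A,b)
def crop(f,x0,y0,w,h,s,name):
    cv2.imwrite(name,cv2.resize(f["img"][y0:y0+h,x0:x0+w,::-1],None,fx=s,fy=s,interpolation=cv2.INTER_CUBIC))
E
python3 - <<'E'
from h import *
t=grab_frame("top");s=grab_frame("side")
crop(t,195,125,170,170*3//4+40,3.5,"pics/t1.png")
crop(s,200,170,215,190,3.0,"pics/s1.png")
for n,f in(("t",t),("s",s)):
    hsv=cv2.cvtColor(f["img"],cv2.COLOR_RGB2HSV)
    m=cv2.inRange(hsv,(5,150,120),(16,255,255))
    N,l,st,c=cv2.connectedComponentsWithStats(m)
    print(n,[(st[i].tolist(),c[i].round(1).tolist()) for i in range(1,N) if st[i][4]>3])
# sampler white housing corners in top: mask, min area rect
g=cv2.cvtColor(t["img"],cv2.COLOR_RGB2HSV)
m=cv2.inRange(g,(0,0,90),(179,70,255)); m[:120]=0;m[300:]=0;m[:,:195]=0;m[:,365:]=0
m=cv2.morphologyEx(m,cv2.MORPH_OPEN,np.ones((5,5)))
c=max(cv2.findContours(m,0,1)[0],key=cv2.contourArea)
print(cv2.approxPolyDP(c,5,True).reshape(-1,2).tolist())
E
```

```text
t [([147, 46, 6, 6, 25], [149.7, 48.6]), ([321, 230, 4, 8, 22], [322.6, 233.5])]
s [([353, 201, 10, 13, 83], [357.3, 206.8]), ([22, 319, 14, 14, 99], [28.2, 325.2])]
[[246, 134], [232, 162], [216, 159], [212, 171], [245, 187], [253, 181], [255, 188], [239, 196], [221, 182], [205, 217], [215, 227], [206, 250], [216, 253], [222, 232], [260, 247], [251, 271], [296, 289], [307, 267], [318, 268], [354, 177]]
```

View pics/t1.png

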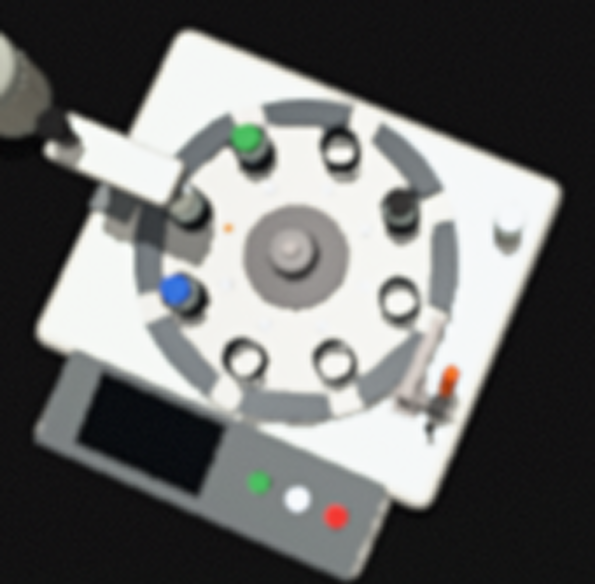

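View pics/s1.png

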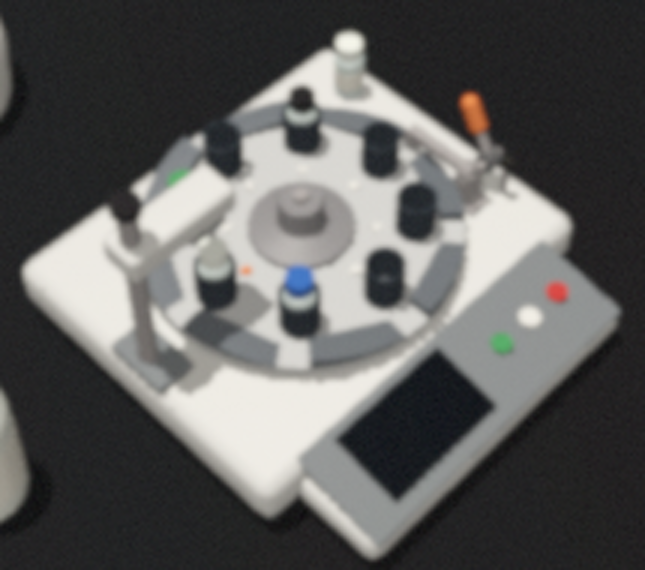

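The crops show the empty sleeves in the top crop at about (341,150), (400,300), (335,362) and (246,360). The vials sit at green (250,140), black (400,200), blue (178,290) and white under the needle. The pawl and lever are at about (430,390), and the lever leans to +x.

Run:
```python
from h import *
from scipy.optimize import least_squares
t=grab_frame("top");s=grab_frame("side")
print("lever tri of blob centroid",tri([t,s],[(322.6,233.5),(357.3,206.8)]).round(1))
hs=[(246,134),(354,177),(318,268),(205,217)]
# housing edges: corner approx
c=onz(t,hs,60); print(c.round(1)[:,:2].tolist())
for a,b in((0,1),(1,2),(3,2),(0,3)):
    d=c[b]-c[a]; print(np.degrees(np.arctan2(d[1],d[0])).round(2),np.linalg.norm(d).round(1))
px=np.array([(341,150),(400,300),(335,362),(246,360)])/3.5+[195,125]
ang=np.radians([0,-90,-135,180])
sx=np.array([(223,130),(381,135),(417,195),(386,262)])/3.0+[200,170]; sa=np.radians([0,-90,-135,180])
W=np.r_[onz(t,px,118)]; W2=onz(s,sx,118)
def fit(W,ang):
    def r(p): return np.r_[p[0]+94*np.cos(ang+p[2])-W[:,0],p[1]+94*np.sin(ang+p[2])-W[:,1]]
    q=least_squares(r,[550,50,-.45]); return q.x.round(3),q.fun.round(1)
print(fit(W,ang)); print(fit(W2,sa))
q=fit(np.r_[W,W2],np.r_[ang,sa])[0]; print(q)
def S(x,y,z): 
    cc,ss=np.cos(q[2]),np.sin(q[2]); return [q[0]+cc*x-ss*y,q[1]+ss*x+cc*y,z]
P=[S(-40.8-6,-158,130),S(-68,-158,90),S(0,0,78),S(150,-182,60),S(-150,-182,60),S(0,94,139)]
for f in(t,s): print(proj(f,P).round(1).tolist())
```

```text
lever tri of blob centroid [483.2 -42.7 132.1]
[[783.7, 195.9], [655.7, -133.2], [386.9, -31.4], [527.8, 303.8]]
-111.26 353.1
159.26 287.4
-112.8 363.6
157.13 277.7
(array([ 5.8063e+02,  8.1254e+01, -3.8900e-01]), array([ 1.6,  0.2, -0.6, -1.1, -0.3, -0.9, -0.2,  1.4]))
(array([ 5.87009e+02,  8.46390e+01, -4.09000e-01]), array([-1.3, -0.3, -0.2,  1.7,  1.4, -2.2,  0.4,  0.3]))
[ 5.83824e+02  8.29450e+01 -3.99000e-01]
[[323.1, 234.3], [320.1, 242.1], [279.9, 198.6], [357.3, 178.5], [316.2, 272.2], [246.5, 181.4]]
[[359.7, 207.5], [364.7, 222.3], [301.9, 244.8], [311.3, 183.0], [394.3, 242.3], [272.3, 251.3]]
```

```bash
cat >> h.py <<'E'
from scipy.spatial.transform import Rotation as Ro
AX=np.array([584.,84.]); YAW=-0.388
def S(x,y):
    c,s=np.cos(YAW),np.sin(YAW); return AX+[c*x-s*y,s*x+c*y]
def inS(p):
    c,s=np.cos(YAW),np.sin(YAW); d=np.array(p[:2])-AX; return np.array([c*d[0]+s*d[1],-s*d[0]+c*d[1],p[2]])
def down(a): # tool down, tool y along sampler x turned by a
    h=YAW+a; y=np.array([np.cos(h),np.sin(h),0]); z=np.array([0,0,-1.]); return Ro.from_matrix(np.c_[np.cross(y,z),y,z])
def here():
    s=read_state(); q=s["tcp_rot"]; return np.array(s["ee_pos"]),Ro.from_quat([q[1],q[2],q[3],q[0]]),s
def rows(targets): # (sx,sy,z,a) -> scaled rows
    p,R,s=here(); print("at S",inS(p).round(1),"t",round(s["time_s"],2),"F",s["ft_force"].round(1))
    for x,y,z,a in targets:
        d=R.inv().apply(np.r_[S(x,y),z]-p)/500; w=(R.inv()*down(a)).as_rotvec(degrees=True)/120
        print(d.round(3),w.round(3))
E
python3 -c "
from h import *
rows([(5,-162,235,0)])"
```

```text
at S [-583.   371.9  230.8] t 0.3 F [-0.3 -0.   0.1]
[-1.051 -1.191 -0.007] [-0.     0.     0.803]
```

Call:
send_rows([
  {"dx": -0.06, "dy": -0.07, "dz": 0, "wz": 0.06},
  {"dx": -0.13, "dy": -0.14, "dz": 0, "wz": 0.12},
  {"dx": -0.2, "dy": -0.22, "dz": 0, "wz": 0.2},
  {"dx": -0.28, "dy": -0.31, "dz": 0, "wz": 0.27},
  {"dx": -0.35, "dy": -0.4, "dz": 0, "wz": 0.33},
], grip=1)

```text
invalid input at $.deltas[0]: expected keys dx, dy, dz, wx, wy, wz
```

```bash
python3 -c "
from h import *
rows([(5,-162,235,0)])"
```

```text
at S [-583.   371.9  230.8] t 0.3 F [-0.3 -0.   0.1]
[-1.051 -1.191 -0.007] [-0.     0.     0.803]
```

Call:
send_rows([
  {"dx": -0.06, "dy": -0.07, "dz": 0, "wx": 0, "wy": 0, "wz": 0.06},
  {"dx": -0.13, "dy": -0.14, "dz": 0, "wx": 0, "wy": 0, "wz": 0.12},
  {"dx": -0.2, "dy": -0.22, "dz": 0, "wx": 0, "wy": 0, "wz": 0.2},
  {"dx": -0.28, "dy": -0.31, "dz": 0, "wx": 0, "wy": 0, "wz": 0.27},
  {"dx": -0.35, "dy": -0.4, "dz": 0, "wx": 0, "wy": 0, "wz": 0.33},
], grip=1)

```text
time_s: 0.92
ee_pos: [299.2, 407.1, 231.4]
tcp_rot: [0.0, 0.467, 0.884, 0.0]
ft_force: [1.4, -0.5, 0.9]
opening: -0.001
gripper_force: 0.0
```

```bash
python3 -c "
from h import *
rows([(5,-162,235,0)])"
```

```text
at S [-385.9  191.4  231.4] t 0.93 F [ 1.4 -0.5  0.9]
[-1.042 -0.158 -0.007] [ 0.    -0.     0.471]
```

Call:
send_rows([
  {"dx": -0.11, "dy": -0.02, "dz": 0, "wx": 0, "wy": 0, "wz": 0.06},
  {"dx": -0.22, "dy": -0.03, "dz": 0, "wx": 0, "wy": 0, "wz": 0.12},
  {"dx": -0.33, "dy": -0.05, "dz": 0, "wx": 0, "wy": 0, "wz": 0.2},
  {"dx": -0.44, "dy": -0.06, "dz": 0, "wx": 0, "wy": 0, "wz": 0.27},
  {"dx": -0.55, "dy": -0.08, "dz": 0, "wx": 0, "wy": 0, "wz": 0.33},
])

```text
time_s: 1.55
ee_pos: [422.1, 157.9, 231.7]
tcp_rot: [0.0, 0.739, 0.673, 0.001]
ft_force: [0.7, -0.6, 0.3]
opening: -0.0
gripper_force: 0.0
```

```bash
python3 -c "
from h import *
rows([(5,-162,235,0)])"
```

```text
at S [-177.8    7.1  231.7] t 1.55 F [ 0.7 -0.6  0.3]
[-0.43   0.252 -0.006] [ 0.001 -0.     0.141]
```

Call:
send_rows([
  {"dx": -0.09, "dy": 0.05, "dz": 0, "wx": 0, "wy": 0, "wz": 0.04},
  {"dx": -0.18, "dy": 0.11, "dz": 0, "wx": 0, "wy": 0, "wz": 0.09},
  {"dx": -0.28, "dy": 0.17, "dz": 0, "wx": 0, "wy": 0, "wz": 0.14},
  {"dx": -0.38, "dy": 0.22, "dz": 0, "wx": 0, "wy": 0, "wz": 0.14},
  {"dx": -0.43, "dy": 0.252, "dz": 0, "wx": 0, "wy": 0, "wz": 0.14},
])

```text
time_s: 2.17
ee_pos: [528.2, -68.7, 231.4]
tcp_rot: [0.0, 0.829, 0.559, 0.0]
ft_force: [0.1, -0.0, 0.9]
opening: -0.002
gripper_force: 0.0
```

```bash
python3 -c "
from h import *
rows([(5,-162,235,0),(5,-162,118,0)])"
```

```text
at S [   6.1 -162.4  231.4] t 2.17 F [ 0.1 -0.   0.9]
[ 0.001 -0.002 -0.007] [0.    0.    0.001]
[ 0.001 -0.002  0.227] [0.    0.    0.001]
```

Call:
send_rows([
  {"dx": 0, "dy": 0, "dz": 0.06, "wx": 0, "wy": 0, "wz": 0},
  {"dx": 0, "dy": 0, "dz": 0.12, "wx": 0, "wy": 0, "wz": 0},
  {"dx": 0, "dy": 0, "dz": 0.18, "wx": 0, "wy": 0, "wz": 0},
  {"dx": 0, "dy": 0, "dz": 0.22, "wx": 0, "wy": 0, "wz": 0},
  {"dx": 0, "dy": 0, "dz": 0.22, "wx": 0, "wy": 0, "wz": 0},
])

```text
time_s: 2.8
ee_pos: [525.8, -65.6, 119.3]
tcp_rot: [-0.001, 0.829, 0.56, -0.002]
ft_force: [0.5, -0.3, -0.2]
opening: 0.001
gripper_force: 0.0
```

```bash
python3 -c "
from h import *
rows([(-40,-162,120,0),(-75,-162,120,0)])
t=grab_frame('top');s=grab_frame('side')
a=[cv2.resize(f['img'][y:y+100,x:x+100,::-1],None,fx=4,fy=4,interpolation=2) for f,x,y in((t,270,180),(s,310,150))]
cv2.imwrite('pics/p2.png',np.hstack(a))"
```

```text
at S [   2.8 -160.5  119.3] t 2.8 F [ 0.5 -0.3 -0.2]
[-0.002 -0.086 -0.001] [-0.002  0.     0.003]
[-0.002 -0.156 -0.001] [-0.002  0.     0.003]
```

View pics/p2.png

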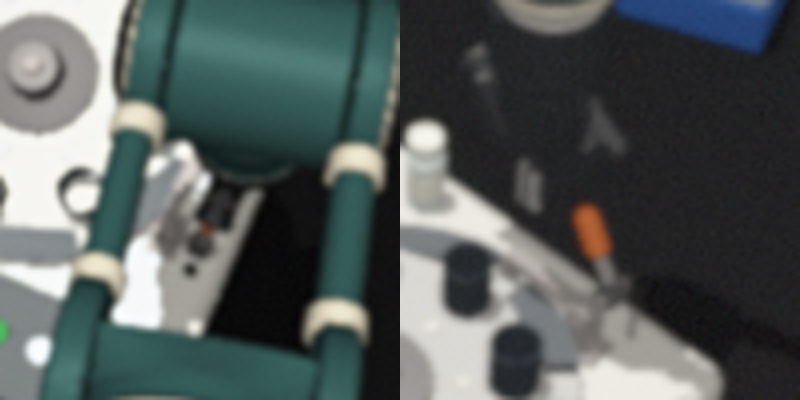

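The shut fingertip stands clear on the +x side of the orange lever: tip at about (343,202), lever at about (358,208) in the side image. Next, push the lever.

Call:
send_rows([
  {"dx": 0, "dy": -0.03, "dz": 0, "wx": 0, "wy": 0, "wz": 0},
  {"dx": 0, "dy": -0.06, "dz": 0, "wx": 0, "wy": 0, "wz": 0},
  {"dx": 0, "dy": -0.08, "dz": 0, "wx": 0, "wy": 0, "wz": 0},
  {"dx": 0, "dy": -0.09, "dz": 0, "wx": 0, "wy": 0, "wz": 0},
  {"dx": 0, "dy": -0.1, "dz": 0, "wx": 0, "wy": 0, "wz": 0},
])

```text
time_s: 3.52
ee_pos: [481.0, -47.1, 121.5]
tcp_rot: [0.0, 0.829, 0.56, 0.0]
ft_force: [0.1, -0.1, 0.5]
opening: 0.004
gripper_force: 0.1
```

Call:
send_rows([
  {"dx": 0, "dy": -0.01, "dz": 0, "wx": 0, "wy": 0, "wz": 0},
  {"dx": 0, "dy": -0.02, "dz": 0, "wx": 0, "wy": 0, "wz": 0},
  {"dx": 0, "dy": -0.03, "dz": 0, "wx": 0, "wy": 0, "wz": 0},
  {"dx": 0, "dy": -0.035, "dz": 0, "wx": 0, "wy": 0, "wz": 0},
  {"dx": 0, "dy": -0.035, "dz": 0, "wx": 0, "wy": 0, "wz": 0},
])

```text
time_s: 4.15
ee_pos: [464.9, -40.7, 121.3]
tcp_rot: [0.0, 0.829, 0.56, -0.0]
ft_force: [-0.2, 0.2, -0.2]
opening: -0.005
gripper_force: 0.0
```

```bash
cat >> h.py <<'E'
def lever(cams=("side",)):
    for n in cams:
        f=grab_frame(n); m=cv2.inRange(cv2.cvtColor(f["img"],cv2.COLOR_RGB2HSV),(5,130,100),(16,255,255))
        m[:,:250]=0; m[:,450:]=0
        N,l,st,c=cv2.connectedComponentsWithStats(m)
        print(n,[(st[i].tolist(),c[i].round(1).tolist()) for i in range(1,N) if st[i][4]>3])
        pts=[[*S(-68+50*np.sin(a),-158),90+50*np.cos(a)] for a in np.radians([28,-6,-32])]
        print(" expect at 28,-6,-32deg",proj(f,pts).round(1).tolist())
E
python3 -c "
from h import *
rows([(-40,-162,120,0),(-75,-162,120,0)]);lever(('side','top'))"
```

```text
at S [ -63.1 -160.5  121.3] t 4.15 F [-0.2  0.2 -0.2]
[-0.003  0.046  0.003] [0.    0.    0.003]
[-0.003 -0.024  0.003] [0.    0.    0.003]
side [([250, 24, 39, 14, 230], [267.7, 30.7]), ([289, 33, 152, 36, 670], [363.8, 50.7]), ([367, 214, 10, 8, 60], [371.6, 217.6])]
 expect at 28,-6,-32deg [[358.5, 205.7], [367.4, 210.2], [373.8, 216.7]]
top []
 expect at 28,-6,-32deg [[323.5, 232.8], [319.3, 242.5], [316.2, 249.9]]
```

Call:
send_rows([
  {"dx": 0, "dy": 0.03, "dz": -0.02, "wx": 0, "wy": 0, "wz": 0},
  {"dx": 0, "dy": 0.03, "dz": -0.08, "wx": 0, "wy": 0, "wz": 0},
  {"dx": 0, "dy": 0.03, "dz": -0.14, "wx": 0, "wy": 0, "wz": 0},
  {"dx": 0.1, "dy": 0, "dz": -0.14, "wx": 0, "wy": 0, "wz": -0.07},
  {"dx": 0.18, "dy": -0.03, "dz": -0.14, "wx": 0, "wy": 0, "wz": -0.14},
])

```text
time_s: 4.88
ee_pos: [487.0, 49.1, 193.3]
tcp_rot: [0.001, 0.737, 0.676, 0.002]
ft_force: [-0.3, -0.2, -0.4]
opening: -0.0
gripper_force: 0.0
```

```bash
python3 -c "
from h import *
a=np.radians(22.5)
rows([(-86.8,-36,190,a),(-86.8,-36,98,a)]);lever()"
```

```text
at S [-76.6 -69.  193.3] t 4.88 F [-0.3 -0.2 -0.4]
[0.069 0.    0.007] [ 0.002 -0.    -0.043]
[ 0.069 -0.001  0.191] [ 0.002 -0.    -0.043]
side [([250, 24, 114, 27, 547], [299.7, 37.1]), ([364, 48, 45, 14, 158], [387.7, 55.7]), ([366, 213, 12, 9, 74], [371.7, 217.0])]
 expect at 28,-6,-32deg [[358.5, 205.7], [367.4, 210.2], [373.8, 216.7]]
```

Call:
send_rows([
  {"dx": 0.04, "dy": 0, "dz": 0, "wx": 0, "wy": 0, "wz": -0.03},
  {"dx": 0.069, "dy": 0, "dz": 0.01, "wx": 0, "wy": 0, "wz": -0.043},
  {"dx": 0.069, "dy": 0, "dz": 0.06, "wx": 0, "wy": 0, "wz": -0.043},
  {"dx": 0.069, "dy": 0, "dz": 0.1, "wx": 0, "wy": 0, "wz": -0.043},
  {"dx": 0.069, "dy": 0, "dz": 0.12, "wx": 0, "wy": 0, "wz": -0.043},
])

```text
time_s: 5.55
ee_pos: [487.4, 82.5, 130.0]
tcp_rot: [-0.001, 0.707, 0.707, -0.001]
ft_force: [1.8, -0.4, -0.5]
opening: 0.002
gripper_force: 0.0
```

```bash
python3 -c "
from h import *
a=np.radians(22.5)
rows([(-86.8,-36,98,a)])
t=grab_frame('top');s=grab_frame('side')
aa=[cv2.resize(f['img'][y:y+130,x:x+130,::-1],None,fx=3,fy=3,interpolation=2) for f,x,y in((t,220,150),(s,270,170))]
cv2.imwrite('pics/p3.png',np.hstack(aa))
print(proj(s,[*here()[0]]),[proj(s,[*S(94*np.cos(b),94*np.sin(b)),118]).round(0).tolist() for b in np.radians([180,-135])])"
```

```text
at S [-88.8 -38.  130. ] t 5.55 F [ 1.8 -0.4 -0.5]
[0.002 0.005 0.064] [-0.001  0.    -0.002]
[[339.47550475 243.36913182]] [[[330.0, 257.0]], [[340.0, 235.0]]]
```

View pics/p3.png

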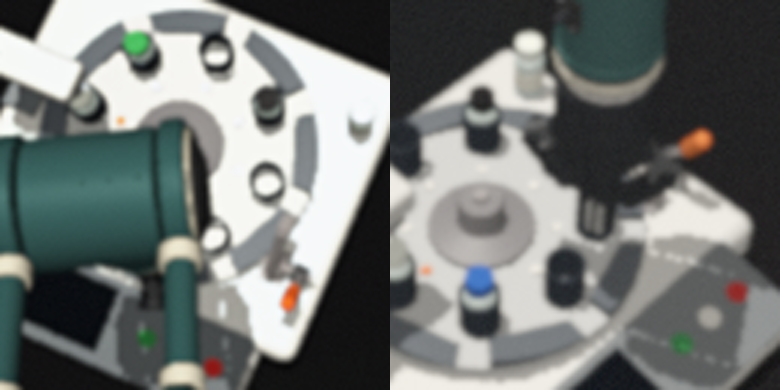

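The finger stands between the sleeves at 180° and -135°, with its tip at about (339,248) in the side image. The lever is tipped over to -x and staying there.

Call:
send_rows([
  {"dx": 0.002, "dy": 0.003, "dz": 0.01, "wx": 0, "wy": 0, "wz": 0},
  {"dx": 0.002, "dy": 0.003, "dz": 0.02, "wx": 0, "wy": 0, "wz": 0},
  {"dx": 0.002, "dy": 0.003, "dz": 0.03, "wx": 0, "wy": 0, "wz": 0},
  {"dx": 0.002, "dy": 0.003, "dz": 0.035, "wx": 0, "wy": 0, "wz": 0},
  {"dx": 0.002, "dy": 0.003, "dz": 0.035, "wx": 0, "wy": 0, "wz": 0},
])

```text
time_s: 6.28
ee_pos: [489.0, 83.7, 113.6]
tcp_rot: [-0.0, 0.707, 0.707, -0.0]
ft_force: [0.1, 0.3, -0.6]
opening: -0.002
gripper_force: 0.0
```

Call:
send_rows([
  {"dx": 0, "dy": 0, "dz": 0.01, "wx": 0, "wy": 0, "wz": 0},
  {"dx": 0, "dy": 0, "dz": 0.02, "wx": 0, "wy": 0, "wz": 0},
  {"dx": 0, "dy": 0, "dz": 0.025, "wx": 0, "wy": 0, "wz": 0},
  {"dx": 0, "dy": 0, "dz": 0.025, "wx": 0, "wy": 0, "wz": 0},
  {"dx": 0, "dy": 0, "dz": 0.025, "wx": 0, "wy": 0, "wz": 0},
])

```text
time_s: 6.9
ee_pos: [489.3, 83.8, 101.4]
tcp_rot: [0.0, 0.707, 0.707, 0.0]
ft_force: [-1.0, 0.2, -0.0]
opening: 0.003
gripper_force: 0.0
```

```bash
python3 -c "
from h import *
def T(f): b=np.radians(f); return (94*np.cos(b),94*np.sin(b),100,b+np.pi)
rows([T(f) for f in (-157.5,-163,-168,-173,-178,-182.5)])"
```

```text
at S [-87.5 -36.  101.4] t 6.9 F [-1.   0.2 -0. ]
[-0.     0.001  0.003] [ 0.    -0.    -0.002]
[0.018 0.002 0.003] [ 0.    -0.     0.044]
[0.034 0.004 0.003] [ 0.    -0.     0.086]
[0.05  0.008 0.003] [ 0.    -0.     0.127]
[0.065 0.013 0.003] [ 0.    -0.     0.169]
[0.079 0.019 0.003] [ 0.    -0.     0.206]
```

Call:
send_rows([
  {"dx": 0.018, "dy": 0.002, "dz": 0, "wx": 0, "wy": 0, "wz": 0.044},
  {"dx": 0.034, "dy": 0.004, "dz": 0, "wx": 0, "wy": 0, "wz": 0.086},
  {"dx": 0.05, "dy": 0.008, "dz": 0, "wx": 0, "wy": 0, "wz": 0.127},
  {"dx": 0.065, "dy": 0.013, "dz": 0, "wx": 0, "wy": 0, "wz": 0.169},
  {"dx": 0.079, "dy": 0.019, "dz": 0, "wx": 0, "wy": 0, "wz": 0.206},
])

```text
time_s: 7.52
ee_pos: [498.2, 123.1, 101.4]
tcp_rot: [-0.0, 0.843, 0.539, -0.001]
ft_force: [-1.7, -2.1, 1.2]
opening: 0.004
gripper_force: 1.1
```

```bash
python3 -c "
from h import *
def T(f): b=np.radians(f); return (94*np.cos(b),94*np.sin(b),100,b+np.pi)
rows([T(f) for f in (-182.5,-187,-191,-195,-199,-203)])
s=grab_frame('side');t=grab_frame('top')
aa=[cv2.resize(f['img'][y:y+130,x:x+130,::-1],None,fx=3,fy=3,interpolation=2) for f,x,y in((t,220,150),(s,260,170))]
cv2.imwrite('pics/p4.png',np.hstack(aa))"
```

```text
at S [-94.2   3.8 101.4] t 7.53 F [-1.7 -2.1  1.2]
[0.001 0.001 0.003] [-0.     0.001 -0.001]
[0.015 0.001 0.003] [-0.     0.001  0.037]
[0.028 0.003 0.003] [-0.     0.001  0.07 ]
[0.041 0.005 0.003] [-0.     0.001  0.103]
[0.054 0.008 0.003] [-0.     0.001  0.137]
[0.067 0.012 0.003] [-0.     0.001  0.17 ]
```

View pics/p4.png

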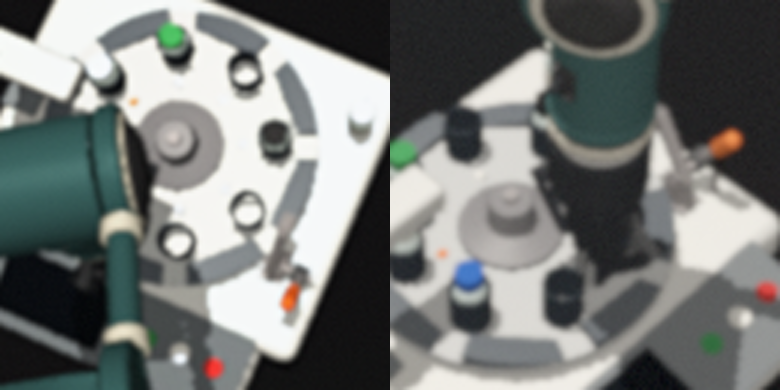

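The carousel has turned about 20° clockwise: green cap at (172,36) in the top crop, previously (137,43). The vials are seated and the lever is still up.

Call:
send_rows([
  {"dx": 0.015, "dy": 0.001, "dz": 0, "wx": 0, "wy": 0, "wz": 0.037},
  {"dx": 0.028, "dy": 0.003, "dz": 0, "wx": 0, "wy": 0, "wz": 0.07},
  {"dx": 0.041, "dy": 0.005, "dz": 0, "wx": 0, "wy": 0, "wz": 0.103},
  {"dx": 0.054, "dy": 0.008, "dz": 0, "wx": 0, "wy": 0, "wz": 0.137},
  {"dx": 0.067, "dy": 0.012, "dz": 0, "wx": 0, "wy": 0, "wz": 0.17},
])

```text
time_s: 8.25
ee_pos: [517.6, 150.8, 101.2]
tcp_rot: [0.0, 0.924, 0.382, -0.001]
ft_force: [-0.8, -1.2, 1.4]
opening: -0.002
gripper_force: 1.0
```

```bash
cat >> h.py <<'E'
def gapangles():
    # angle of tooth ring: bright/dark samples on ring r=126, z=88, seen from both cameras, vs. initial pictures
    th=np.arange(0,360,0.5); out=[]
    P=np.array([[*S(126*np.cos(b),126*np.sin(b)),86] for b in np.radians(th)])
    for n in("top","side"):
        f=grab_frame(n); a=cv2.imread(f"pics/{n}0.png",0).astype(np.float32); b=cv2.cvtColor(f["img"],cv2.COLOR_RGB2GRAY).astype(np.float32)
        uv=proj(f,P).astype(np.float32)
        out.append([cv2.remap(i,uv[:,:1],uv[:,1:],1).ravel() for i in(a,b)])
    return th,out
def gaps():
    th,out=gapangles()
    for n,(a,b) in zip(("top","side"),out):
        for nm,v in(("before",a),("now",b)):
            br=v>150; r=[];i0=None
            for i,x in enumerate(br):
                if x and i0 is None:i0=i
                if not x and i0 is not None:
                    if 10<i-i0<50: r.append((round((th[i0]+th[i-1])/2,1),(i-i0)/2))
                    i0=None
            print(n,nm,r)
def caps():
    for n in("top","side"):
        f=grab_frame(n); h=cv2.cvtColor(f["img"],cv2.COLOR_RGB2HSV); im0=cv2.imread(f"pics/{n}0.png"); h0=cv2.cvtColor(im0,cv2.COLOR_BGR2HSV)
        for nm,lo,hi in(("green",(45,120,60),(80,255,255)),("blue",(105,120,120),(125,255,255))):
            for w,x in(("was",h0),("now",h)):
                m=cv2.inRange(x,lo,hi)
                N,l,st,c=cv2.connectedComponentsWithStats(m)
                for i in range(1,N):
                    p=onz(f,[c[i]],137)[0]; q=inS(p)
                    if st[i][4]>8 and abs(np.hypot(q[0],q[1])-94)<20: print(n,nm,w,st[i][4],np.degrees(np.arctan2(q[1],q[0])).round(1),np.hypot(q[0],q[1]).round(1))
E
python3 -c "
from h import *
def T(f): b=np.radians(f); return (94*np.cos(b),94*np.sin(b),100,b+np.pi)
rows([T(f) for f in (-203,-205,-207,-209)])
gaps();caps()"
```

```text
at S [-86.8  36.7 101.2] t 8.25 F [-0.8 -1.2  1.4]
[0.    0.    0.002] [-0.     0.001  0.001]
[0.007 0.001 0.002] [-0.     0.001  0.018]
[0.013 0.001 0.002] [-0.     0.001  0.034]
[0.02  0.001 0.002] [-0.     0.001  0.051]
top before [(np.float64(42.8), 13.0), (np.float64(82.8), 19.0), (np.float64(132.2), 13.0), (np.float64(177.5), 13.5), (np.float64(222.5), 13.5), (np.float64(263.0), 21.5), (np.float64(312.5), 12.5)]
top now [(np.float64(4.5), 9.5), (np.float64(48.5), 13.5), (np.float64(228.2), 14.0), (np.float64(257.8), 8.0), (np.float64(272.8), 13.0), (np.float64(317.8), 12.0)]
side before [(np.float64(3.0), 5.5), (np.float64(87.0), 9.5), (np.float64(131.0), 12.5), (np.float64(174.0), 12.5), (np.float64(219.0), 12.5), (np.float64(302.2), 15.0)]
side now [(np.float64(5.2), 10.0), (np.float64(90.0), 7.5), (np.float64(135.0), 12.5), (np.float64(223.8), 13.0), (np.float64(262.8), 22.0)]
top green was 43 45.6 94.4
top green now 44 5.1 95.4
top blue was 54 134.4 94.5
side green now 62 6.4 97.9
side blue was 60 132.5 97.7
side blue now 49 94.4 99.8
```

Call:
send_rows([
  {"dx": 0.004, "dy": 0, "dz": 0, "wx": 0, "wy": 0, "wz": 0.01},
  {"dx": 0.008, "dy": 0.001, "dz": 0, "wx": 0, "wy": 0, "wz": 0.02},
  {"dx": 0.012, "dy": 0.001, "dz": 0, "wx": 0, "wy": 0, "wz": 0.03},
  {"dx": 0.015, "dy": 0.001, "dz": 0, "wx": 0, "wy": 0, "wz": 0.039},
  {"dx": 0.015, "dy": 0.001, "dz": 0, "wx": 0, "wy": 0, "wz": 0.039},
])

```text
time_s: 9.07
ee_pos: [523.9, 156.3, 101.2]
tcp_rot: [-0.0, 0.939, 0.344, 0.0]
ft_force: [-0.0, -0.6, -0.4]
opening: 0.004
gripper_force: 0.5
```

```bash
python3 -c "
from h import *
def T(f): b=np.radians(f); return (94*np.cos(b),94*np.sin(b),100,b+np.pi)
rows([T(f) for f in (-203,-205,-207,-209)])
gaps();caps()"
```

```text
at S [-83.   44.2 101.2] t 9.07 F [-0.  -0.6 -0.4]
[-0.016  0.001  0.002] [-0.    -0.    -0.038]
[-0.01   0.     0.002] [-0.    -0.    -0.021]
[-0.003  0.     0.002] [-0.    -0.    -0.004]
[0.003 0.    0.002] [-0.    -0.     0.012]
top before [(np.float64(42.8), 13.0), (np.float64(82.8), 19.0), (np.float64(132.2), 13.0), (np.float64(177.5), 13.5), (np.float64(222.5), 13.5), (np.float64(263.0), 21.5), (np.float64(312.5), 12.5)]
top now [(np.float64(43.8), 14.0), (np.float64(76.0), 5.5), (np.float64(223.2), 14.0), (np.float64(264.0), 20.5), (np.float64(312.5), 12.5)]
side before [(np.float64(3.0), 5.5), (np.float64(87.0), 9.5), (np.float64(131.0), 12.5), (np.float64(174.0), 12.5), (np.float64(219.0), 12.5), (np.float64(302.2), 15.0)]
side now [(np.float64(3.0), 6.5), (np.float64(87.2), 10.0), (np.float64(131.5), 12.5), (np.float64(219.5), 12.5), (np.float64(263.0), 21.5)]
top green was 43 45.6 94.4
top green now 44 1.1 94.8
top blue was 54 134.4 94.5
side green now 57 2.6 97.7
side blue was 60 132.5 97.7
side blue now 54 90.2 99.6
```

Call:
send_rows([
  {"dx": -0.012, "dy": 0, "dz": 0, "wx": 0, "wy": 0, "wz": 0},
  {"dx": -0.012, "dy": 0, "dz": -0.05, "wx": 0, "wy": 0, "wz": 0},
  {"dx": -0.012, "dy": 0, "dz": -0.11, "wx": 0, "wy": 0, "wz": 0},
  {"dx": -0.012, "dy": 0, "dz": -0.17, "wx": 0, "wy": 0, "wz": 0},
  {"dx": -0.05, "dy": -0.04, "dz": -0.18, "wx": 0, "wy": 0, "wz": -0.06},
])

```text
time_s: 9.9
ee_pos: [494.9, 155.4, 194.8]
tcp_rot: [0.001, 0.915, 0.403, 0.004]
ft_force: [-1.2, 0.1, 0.5]
opening: 0.001
gripper_force: 0.0
```

```bash
python3 -c "
from h import *
rows([(-145,-162,190,0),(-145,-162,122,0)])"
```

```text
at S [-109.5   32.4  194.8] t 9.9 F [-1.2  0.1  0.5]
[-0.389  0.068  0.008] [ 0.003 -0.002 -0.168]
[-0.39   0.067  0.144] [ 0.003 -0.002 -0.168]
```

Call:
send_rows([
  {"dx": -0.09, "dy": 0.015, "dz": 0, "wx": 0, "wy": 0, "wz": -0.05},
  {"dx": -0.19, "dy": 0.032, "dz": 0, "wx": 0, "wy": 0, "wz": -0.1},
  {"dx": -0.29, "dy": 0.05, "dz": 0, "wx": 0, "wy": 0, "wz": -0.168},
  {"dx": -0.36, "dy": 0.067, "dz": 0, "wx": 0.003, "wy": -0.002, "wz": -0.168},
  {"dx": -0.389, "dy": 0.067, "dz": 0, "wx": 0.003, "wy": -0.002, "wz": -0.168},
])

```text
time_s: 10.52
ee_pos: [384.2, -12.0, 191.5]
tcp_rot: [-0.002, 0.832, 0.555, -0.003]
ft_force: [0.9, -0.4, 0.3]
opening: -0.003
gripper_force: 0.0
```

```bash
python3 -c "
from h import *
rows([(-145,-162,190,0),(-145,-162,122,0)]);lever();gaps()"
```

```text
at S [-148.6 -164.5  191.5] t 10.53 F [ 0.9 -0.4  0.3]
[0.005 0.007 0.003] [-0.003  0.001 -0.003]
[0.005 0.008 0.139] [-0.003  0.001 -0.003]
side [([250, 24, 156, 39, 738], [320.3, 41.4]), ([366, 213, 12, 9, 74], [371.7, 217.0])]
 expect at 28,-6,-32deg [[358.5, 205.7], [367.4, 210.2], [373.8, 216.7]]
top before [(np.float64(42.8), 13.0), (np.float64(82.8), 19.0), (np.float64(132.2), 13.0), (np.float64(177.5), 13.5), (np.float64(222.5), 13.5), (np.float64(263.0), 21.5), (np.float64(312.5), 12.5)]
top now [(np.float64(43.8), 14.0), (np.float64(82.8), 19.0), (np.float64(132.8), 13.0), (np.float64(178.0), 13.5), (np.float64(223.2), 14.0), (np.float64(264.0), 20.5), (np.float64(312.5), 12.5)]
side before [(np.float64(3.0), 5.5), (np.float64(87.0), 9.5), (np.float64(131.0), 12.5), (np.float64(174.0), 12.5), (np.float64(219.0), 12.5), (np.float64(302.2), 15.0)]
side now [(np.float64(3.0), 6.5), (np.float64(87.2), 10.0), (np.float64(131.5), 12.5), (np.float64(174.5), 12.5), (np.float64(219.5), 12.5), (np.float64(263.2), 21.0), (np.float64(301.8), 16.0)]
```

Call:
send_rows([
  {"dx": 0.005, "dy": 0.02, "dz": 0.05, "wx": -0.003, "wy": 0, "wz": -0.003},
  {"dx": 0.005, "dy": 0.02, "dz": 0.1, "wx": -0.003, "wy": 0, "wz": -0.003},
  {"dx": 0.005, "dy": 0.02, "dz": 0.139, "wx": -0.003, "wy": 0, "wz": -0.003},
  {"dx": 0.005, "dy": 0.02, "dz": 0.139, "wx": -0.003, "wy": 0, "wz": -0.003},
  {"dx": 0.005, "dy": 0.02, "dz": 0.139, "wx": -0.003, "wy": 0, "wz": -0.003},
])

```text
time_s: 11.3
ee_pos: [395.5, -11.7, 122.4]
tcp_rot: [0.001, 0.829, 0.559, -0.001]
ft_force: [0.1, 0.8, 0.6]
opening: -0.002
gripper_force: 0.0
```

```bash
python3 -c "
from h import *
rows([(-100,-162,122,0),(-80,-162,122,0),(-70,-162,122,0)]);lever()"
```

```text
at S [-138.3 -159.8  122.4] t 11.3 F [0.1 0.8 0.6]
[-0.005  0.076  0.001] [0.    0.001 0.002]
[-0.005  0.116  0.001] [0.    0.001 0.002]
[-0.005  0.136  0.001] [0.    0.001 0.002]
side [([250, 24, 200, 50, 968], [347.9, 47.4]), ([366, 214, 11, 8, 66], [371.3, 217.3])]
 expect at 28,-6,-32deg [[358.5, 205.7], [367.4, 210.2], [373.8, 216.7]]
```

Call:
send_rows([
  {"dx": -0.003, "dy": 0.03, "dz": 0, "wx": 0, "wy": 0, "wz": 0},
  {"dx": -0.003, "dy": 0.06, "dz": 0, "wx": 0, "wy": 0, "wz": 0},
  {"dx": -0.003, "dy": 0.08, "dz": 0, "wx": 0, "wy": 0, "wz": 0},
  {"dx": -0.003, "dy": 0.1, "dz": 0, "wx": 0, "wy": 0, "wz": 0},
  {"dx": -0.003, "dy": 0.12, "dz": 0, "wx": 0, "wy": 0, "wz": 0},
])

```text
time_s: 11.98
ee_pos: [450.3, -36.5, 121.5]
tcp_rot: [0.0, 0.829, 0.559, -0.002]
ft_force: [0.0, -0.6, 0.3]
opening: 0.0
gripper_force: 0.0
```

```bash
python3 -c "
from h import *
rows([(-80,-162,122,0)]);lever(('side','top'))"
```

```text
at S [ -78.2 -162.1  121.5] t 11.97 F [ 0.  -0.6  0.3]
[ 0.    -0.004 -0.001] [-0.     0.001  0.001]
side [([250, 24, 200, 48, 931], [345.2, 46.8]), ([356, 202, 8, 13, 79], [359.6, 207.9])]
 expect at 28,-6,-32deg [[358.5, 205.7], [367.4, 210.2], [373.8, 216.7]]
top []
 expect at 28,-6,-32deg [[323.5, 232.8], [319.3, 242.5], [316.2, 249.9]]
```

Call:
send_rows([
  {"dx": 0, "dy": -0.03, "dz": 0, "wx": 0, "wy": 0, "wz": 0},
  {"dx": 0, "dy": -0.06, "dz": 0, "wx": 0, "wy": 0, "wz": 0},
  {"dx": 0, "dy": -0.1, "dz": 0, "wx": 0, "wy": 0, "wz": 0},
  {"dx": 0, "dy": -0.11, "dz": -0.04, "wx": 0, "wy": 0, "wz": 0},
  {"dx": 0, "dy": -0.11, "dz": -0.1, "wx": 0, "wy": 0, "wz": 0},
])

```text
time_s: 12.7
ee_pos: [395.6, -14.5, 170.8]
tcp_rot: [-0.001, 0.829, 0.559, -0.003]
ft_force: [-0.3, -0.6, 0.2]
opening: 0.0
gripper_force: 0.0
```

```bash
python3 -c "
from h import *
lever(('side','top'));gaps();caps()
s=grab_frame('side')
s0=cv2.imread('pics/side0.png')
a=[cv2.resize(i[190:250,320:400],None,fx=5,fy=5,interpolation=2) for i in(s0,s['img'][:,:,::-1])]
cv2.imwrite('pics/p5.png',np.hstack(a))"
```

```text
side [([250, 24, 157, 38, 730], [321.5, 41.6]), ([441, 65, 4, 3, 8], [442.6, 66.4]), ([446, 66, 4, 3, 6], [447.5, 67.3]), ([353, 200, 10, 15, 100], [357.5, 207.1])]
 expect at 28,-6,-32deg [[358.5, 205.7], [367.4, 210.2], [373.8, 216.7]]
top [([321, 230, 5, 8, 26], [322.8, 233.5])]
 expect at 28,-6,-32deg [[323.5, 232.8], [319.3, 242.5], [316.2, 249.9]]
top before [(np.float64(42.8), 13.0), (np.float64(82.8), 19.0), (np.float64(132.2), 13.0), (np.float64(177.5), 13.5), (np.float64(222.5), 13.5), (np.float64(263.0), 21.5), (np.float64(312.5), 12.5)]
top now [(np.float64(43.8), 14.0), (np.float64(82.8), 19.0), (np.float64(132.8), 13.0), (np.float64(178.0), 13.5), (np.float64(223.8), 13.0), (np.float64(263.0), 22.5), (np.float64(312.8), 12.0)]
side before [(np.float64(3.0), 5.5), (np.float64(87.0), 9.5), (np.float64(131.0), 12.5), (np.float64(174.0), 12.5), (np.float64(219.0), 12.5), (np.float64(302.2), 15.0)]
side now [(np.float64(3.2), 6.0), (np.float64(87.2), 10.0), (np.float64(131.5), 12.5), (np.float64(174.5), 12.5), (np.float64(219.5), 12.5), (np.float64(301.8), 16.0)]
top green was 43 45.6 94.4
top green now 44 1.1 94.8
top blue was 54 134.4 94.5
side green now 58 2.8 97.6
side blue was 60 132.5 97.7
side blue now 52 90.2 99.6
```

View pics/p5.png

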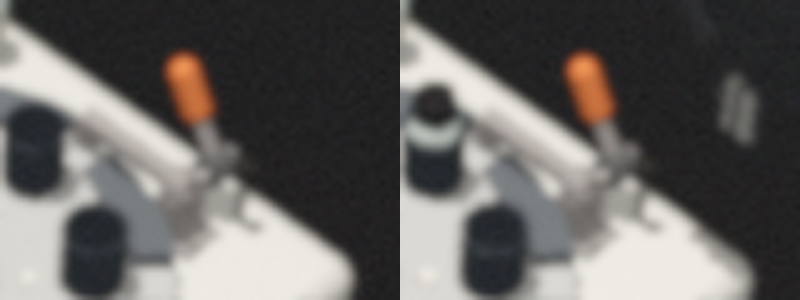

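Before and after look identical: orange lever at crop (190,90) on the left and (590,90) on the right, with the pawl lying down. I'll compare both pictures with one threshold, then hand in.

```bash
python3 -c "
from h import *
r=[]
for n in('side','top'):
    f=grab_frame(n)['img'];z=cv2.imread(f'pics/{n}0.png')[:,:,::-1].copy()
    for i in(z,f):
        m=cv2.inRange(cv2.cvtColor(i,cv2.COLOR_RGB2HSV),(5,150,120),(16,255,255));m[:190]=0;m[260:]=0
        y,x=np.nonzero(m[:,310:380]);r.append((x.mean()+310,y.mean(),len(x)))
r=np.array(r);print(r.round(2))
if np.abs(r[0]-r[1])[:2].max()<.6 and np.abs(r[2]-r[3])[:2].max()<.6: print(sign_off())
"
```

```text
[[357.31 206.76  84.  ]
 [357.36 206.8   85.  ]
 [322.64 233.5   22.  ]
 [322.64 233.5   22.  ]]
the job is handed in; nothing more can be done
None
```

The job is done and handed in: the carousel is back one notch (within about 0.5° in the camera views), the pawl lever is at its starting position, and the vials I could see are still in their pockets.

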